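# Bring the bread-cart wheel's valve to the top for pumping

## Task

The bread cart's wheel is on the repair stand and its tyre wants air: push its yellow spokes round with the fingertips, in at least two separate pushes with the fingers taken clear out of the wheel in between, until the red-capped valve is at the very top of the wheel, straight above the axle as you face it from the robot, and leave it at rest there. Do not touch the valve, do not set the wheel spinning freely, and do not lift or shift the stand. Leave the bread, tools and other things around it where they are.

Things in the scene. Friction and masses are not known exactly. Their poses are not given: they have to be found in the camera images.
- stand: Heavy blue steel stand (7 kg, loose): base plate 270 x 250 x 16 mm, short post carrying the axle. Origin on the table straight below the hub; z up, x level, roughly away from the robot, y to the left seen from the robot. The wheel leans back: its face looks towards -x and up, its axle 50 degrees above level, so the wheel plane rises towards +x at 40 degrees to the table.
- hub (a point): Centre of the wheel's hub, on the axle in the wheel's mid-plane, 170 mm above the table. Hub radius 24 mm, standing 30 mm proud of the mid-plane. Black tyre 336 mm over all, 40 mm thick (20 mm proud of the mid-plane); bright rim of inner radius 117 mm.
- wheel (a joint): Turn of the wheel on its axle, rad, no stops. 0 or any whole turn (6.283) = valve at the very top; grows anticlockwise seen from the robot, facing the wheel: 1.571 = valve at the left (stand +y), 3.142 = at the bottom, nearest the robot. Starts 2.2 to 4.1. Stiff: about 3 N on a spoke 80 mm out turns it; it stops almost at once and stays where it is left.
- spokes: Five yellow spokes turning with the wheel. Origin at the hub centre; z out of the wheel's face, x towards the valve. Each is a bar 14 mm wide and thick, in the mid-plane, radius 20 to 120 mm, at 36, 108, 180, 252, 324 degrees anticlockwise from the valve. Bays between them are open: 30 mm or more free behind the mid-plane; only the 20 mm axle and post lie behind the hub.
- valve: The valve: a brass stem 9 mm thick with a red cap 12 mm thick, standing inwards from the rim towards the hub in the middle of one bay, from radius 118 to 88 mm. It turns with the wheel; this frame has its origin at the hub centre, x towards the valve. Must not be touched.
- valve_foot (a point): Foot of the valve stem on the rim's inner side, 118 mm from the hub centre in the mid-plane; at the top it is 246 mm above the table.
- spanner: Steel spanner lying on the robot's side of the stand; bystander. Origin on its underside.
- tyre_lever: Blue plastic tyre lever 120 x 18 x 8 mm; bystander. Origin at the centre of its underside.
- patch_tin: Green tin 75 x 50 x 25 mm; bystander. Origin at the centre of its underside.
- tyre_pump: Red hand pump about 245 mm long with a wooden cross handle, lying; 36 mm high; bystander. Origin under its barrel's middle.
- bun: Brown bun, 78 mm across, 46 mm high; bystander. Origin at the centre of its underside.
- loaf: Loaf 106 x 186 x 115 mm; bystander. Origin at the centre of its underside.
- mug: Blue mug, 76 mm across, 90 mm high; bystander. Origin at the centre of its underside.

How it is judged:
On the way, in this order (a step that is already met when the one before it is completed fails the run):
1. the fingers push a spoke and the wheel has turned about 15 degrees or more (contact force between the fingers and spokes above 0.5 N and distance of valve_foot from where it was at the start of the episode above 0.03 m and not (y of valve_foot in the frame of stand between -0.012 and 0.012 m and z of valve_foot in the frame of stand above 0.2 m)), for 0.05 s.
2. the fingers are taken out of the wheel with the valve not yet at the top (contact force between the fingers and spokes below 0.1 N and z of the grasp point in the frame of spokes above 0.025 m and not (y of valve_foot in the frame of stand between -0.012 and 0.012 m and z of valve_foot in the frame of stand above 0.2 m)), for 0.1 s.
3. the fingers push a spoke again (contact force between the fingers and spokes above 0.5 N), for 0.05 s.
At the end, for the whole second after the job is handed in: The valve is at the top of the wheel, its foot within 12 mm sideways of straight above the axle (about 6 degrees), the wheel is at rest and the stand is upright, within 15 mm of where it was (y of valve_foot in the frame of stand between -0.012 and 0.012 m and z of valve_foot in the frame of stand above 0.2 m and velocity of joint wheel between -0.05 and 0.05 rad/s and distance of stand from where it was at the start of the episode below 0.015 m and angle between stand's own z axis and vertical below 0.05 rad); the robot touches nothing.
It fails at once if the robot touches the valve (contact force between any of the fingers, the arm and valve above 0.5 N).
It fails at once if the wheel is flicked into a free spin (over 4 rad/s) (velocity of joint wheel above 4 rad/s or velocity of joint wheel below -4 rad/s).
It fails at once if the stand is lifted, tipped or shifted by 15 mm (distance of stand from where it was at the start of the episode above 0.015 m or angle between stand's own z axis and vertical above 0.08 rad).
It fails at once if a bystander is lifted or shifted by 20 mm (distance of any of spanner, tyre_lever, patch_tin, tyre_pump, bun, loaf, mug from where it was at the start of the episode above 0.02 m).
It also fails if it takes over 64 s, if anything falls off the work surface, if the arm or the gripper's body presses on something with over 40 N, if the wrist force passes 120 N, or if a joint passes its speed limit or range.

## Robot

A 6-joint arm with a two-finger parallel gripper is mounted at the origin on the work surface. World frame = base frame: x ahead of the robot, y to its left, z up, the work surface at z = 0. Lengths are in m, angles in rad, forces in N, time in s.
With the tool pointing down it reaches from about 0.25 to 0.8 m from the base axis. Payload 3.9 kg.
Tool frame: the origin (TCP) lies at the very end of the fingers, on their centre line; the grasp point (between the pads) lies 19 mm behind it (grip_point_offset is the distance from the TCP to the grasp point, in m); z points along the fingers, y is the line along which they close (so a half turn about z gives the same grasp; the last joint's range is limited). The gripper opens to 85 mm and grips with 20 to 120 N. Pads are 22 mm wide; open, the fingers measure 114 mm over their backs; the gripper's body (76 mm by 85 mm) begins 54 mm behind the grasp point. The pads swing forward as they close: fully open they stand 13 mm farther back than shut.
Start: joints at [0, 0.26, -0.138, 1.173, 0, 1.571], TCP at [0.525, -0, 0.231] pointing down, gripper open.
Joint ranges: [-2.78, 2.78], [-0.83, 1.72], [-1.28, 1.37], [-1.9, 2.12], [-1.57, 1.48], [-3.14, 3.14]. Speed limits (rad/s): [2.57, 2.57, 3.14, 3.14, 3.14, 3.14].

## Interface

Orientations are given as [roll, pitch, yaw] about the fixed x, y, z axes, in that order (R = Rz(yaw) Ry(pitch) Rx(roll)).
In Python, from station import observe, camera, finish_job, grip_point_offset gives the robot as it stands. The module is installed in compiled form; this text tells all that it offers.
- The arm moves only by the shell command python3 -m creep 'ROWS' [OPENING] [FORCE]. ROWS is JSON, a list of rows, each a list of 6 numbers: the shift along the tool's x, y, z in m, then the turn, a rotation vector about the tool's x, y, z in rad. A call has exactly 10 rows; each row shifts and turns the commanded pose from where the row before left it, along the tool's axes as they then stand; what a row does not reach is not made up. A row lasts 1/12 s, in which the tool goes at most 41.7 mm and 7.16 degrees, less where a joint would pass 70% of its speed; a pose out of reach is approached as far as the arm can. A call is refused whole if a number of a shift passes 0.0417 or a number of a turn 0.125, either way. A call with a gripper value outside its range is refused whole. OPENING is the closure in counts, from 0 (fully open) to 255 (shut), set as the call begins (- or left out, the last holds). The fingers move at their own pace and stop on an object; FORCE is the grip in N (left out, the last holds). Time passes only in rows, so rows that do not move let the fingers close, or fill a call up. It gives the time, the measured TCP pose, the force, the opening and the grip force at its end, in the units of the state.
- observe(): the state, without advancing time (a new reading comes with each control period).
- camera(name): name is "scene" or "side" or "wrist"; returns a dict with "image" (384x512x3 uint8, blue, green, red), "fx", "fy", "cx", "cy" (pixels), "extrinsics" (4x4, takes a point from camera to world coordinates). Camera axes: x right, y up, looking along -z (the intrinsics and any distortion apply to the point x, -y, -z); pixel columns grow to the right and rows downward; lengths in m; the calibration is good to about 2 mm. A picture is of the moment at which its call begins. There is no depth.
- finish_job(): hands the job in; it is judged then, once.
The state is a dict: "t": time; "q": joint angles; "joint_velocities": joint speeds; "joint_efforts": joint torques, N m; "tcp_pos": TCP position; "ee_rot": TCP orientation; "contact_force": force on the tool from outside, world axes, zero at the start; "torque": the same for the moment, N m; "width": opening from 0.0 (shut) to 1.0 (fully open); "gripper_force": force on a finger pad.
Only numpy, scipy, OpenCV 4.12 (cv2) and the standard library are available. Lean on these libraries where they do the work, as an engineer would, in place of code of your own. Each camera call takes 0.05 s, during which the arm holds its last target. There are 200 camera calls.

## Working session

There is one attempt and no reset: what is moved stays moved. The work goes in short steps, Python scripts to look and compute and a shell command to move; the robot and the scene stay as the last step left them, time stands still between calls to the robot, and variables do not carry over. Pictures are saved under pics/ and viewed, at most 10 in all, crops included, and the job is handed in when it is done.

```bash
mkdir -p pics; python3 - <<'E'
from station import *
import cv2,numpy as np
s=observe();print(s,grip_point_offset)
ims=[]
for n in("scene","side"):
    c=camera(n);cv2.imwrite(f"pics/{n}0.png",c["image"]);print(n,c["fx"],c["fy"],c["cx"],c["cy"],np.round(c["extrinsics"],4).tolist(),[k for k in c])
E
```

```text
{'t': 0.0, 'q': array([-4.51897259e-06,  2.60639505e-01, -1.39415091e-01,  1.17269667e+00,
        3.72450772e-05,  1.57077430e+00]), 'joint_velocities': array([ 0.00019133,  0.00086038,  0.00029407, -0.00052608, -0.00049007,
        0.0010352 ]), 'joint_efforts': array([-3.22425103e-04, -4.05677426e+01,  2.53926122e+01,  1.89446745e-02,
       -4.02533055e-05,  2.61086342e-05]), 'tcp_pos': array([5.24295967e-01, 9.56404362e-06, 2.30470837e-01]), 'ee_rot': array([-3.13963772e+00, -3.72880766e-05,  1.57081377e+00]), 'contact_force': array([-0.10902719,  0.13381566, -0.31808966]), 'torque': array([ 0.03975209, -0.01269928,  0.03642273]), 'gripper_force': 0.0, 'width': 1.0005181405572765} 0.0187
scene 458.0379306029005 458.0379306029005 250.9104513797795 193.63374395221086 [[-0.9893, -0.0813, 0.121, 0.7085], [0.1454, -0.6153, 0.7748, 1.019], [0.0114, 0.7841, 0.6205, 0.9764], [0.0, 0.0, 0.0, 1.0]] ['image', 'fx', 'fy', 'cx', 'cy', 'extrinsics']
side 409.1720729801219 409.1720729801219 261.7774392656492 183.18664830919212 [[0.7526, 0.379, -0.5384, -0.1786], [-0.6583, 0.421, -0.6239, -0.8087], [-0.0098, 0.8241, 0.5664, 0.9048], [0.0, 0.0, 0.0, 1.0]] ['image', 'fx', 'fy', 'cx', 'cy', 'extrinsics']
```

View pics/scene0.png

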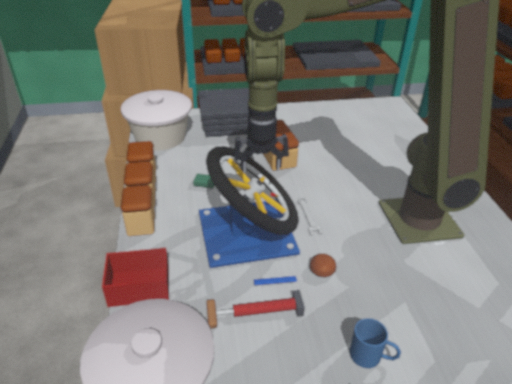

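View pics/side0.png

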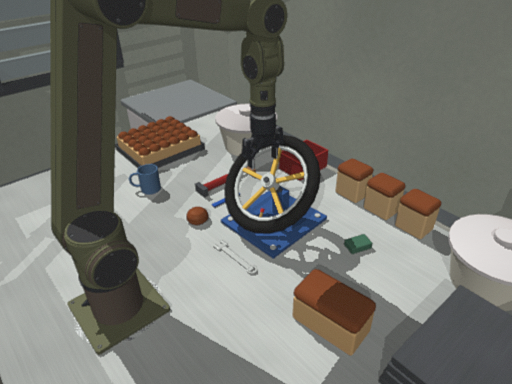

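```bash
cat > h.py <<'E'
import numpy as np,cv2
from station import *
def ray(c,uv):
    uv=np.atleast_2d(uv).astype(float);E=c["extrinsics"]
    d=np.c_[(uv[:,0]-c["cx"])/c["fx"],-(uv[:,1]-c["cy"])/c["fy"],-np.ones(len(uv))]@E[:3,:3].T
    return E[:3,3],d
def onplane(c,uv,p,n):
    o,d=ray(c,uv);return o+d*(((p-o)@n)/(d@n))[:,None]
def proj(c,P):
    E=c["extrinsics"];q=(np.atleast_2d(P)-E[:3,3])@E[:3,:3]
    return np.c_[c["cx"]-c["fx"]*q[:,0]/q[:,2],c["cy"]+c["fy"]*q[:,1]/q[:,2]]
def mask(c,lo,hi): return cv2.inRange(cv2.cvtColor(c["image"],cv2.COLOR_BGR2HSV),lo,hi)
E
python3 - <<'E'
from h import *
Z=np.array([0,0,1.])
for n in("scene","side"):
    c=camera(n);m=mask(c,(105,120,60),(125,255,255))
    cs,_=cv2.findContours(m,cv2.RETR_EXTERNAL,cv2.CHAIN_APPROX_NONE)
    pts=np.vstack([k for k in cs if cv2.contourArea(k)>60 and (k[:,0,0].mean()>200 )and k[:,0,1].mean()<258 and k[:,0,1].mean()>190])[:,0]
    P=onplane(c,pts,np.array([0,0,.016]),Z)
    r=cv2.minAreaRect(P[:,:2].astype(np.float32));print(n,len(pts),r,cv2.boxPoints(r).round(3).tolist())
c=camera("side")
im=c["image"];cv2.imwrite("pics/z.png",cv2.resize(im[120:260,195:345],None,fx=4,fy=4,interpolation=cv2.INTER_CUBIC))
g=(im.max(2)<60).astype(np.uint8)
g[:, :210]=0;g[:,335:]=0;g[:125]=0;g[245:]=0
cs,_=cv2.findContours(g,cv2.RETR_EXTERNAL,cv2.CHAIN_APPROX_NONE)
k=max(cs,key=cv2.contourArea);print(cv2.boundingRect(k))
k=k[(k[:,0,1]>165)|(k[:,0,0]>290)]
e=cv2.fitEllipse(k);print(e,onplane(c,[e[0]],np.array([0,0,.17]),Z))
y=mask(c,(18,100,120),(32,255,255));print(cv2.boundingRect(y))
E
```

```text
scene 324 ((0.56122225522995, -0.0026598572731018066), (0.2601722776889801, 0.2512439489364624), 3.9836583137512207) [[0.4230000078678131, 0.11400000005960464], [0.4399999976158142, -0.13699999451637268], [0.699999988079071, -0.11900000274181366], [0.6819999814033508, 0.13199999928474426]]
side 360 ((0.5663946866989136, -0.016136974096298218), (0.29160311818122864, 0.2512347400188446), 3.6541688442230225) [[0.4129999876022339, 0.10000000149011612], [0.42899999022483826, -0.1509999930858612], [0.7200000286102295, -0.13199999928474426], [0.7039999961853027, 0.11900000274181366]]
(225, 125, 96, 108)
((272.1890869140625, 183.8388214111328), (86.7895736694336, 104.10887908935547), 38.64942169189453) [[ 0.54196129 -0.02400216  0.17      ]]
(118, 137, 320, 216)
```

View pics/z.png

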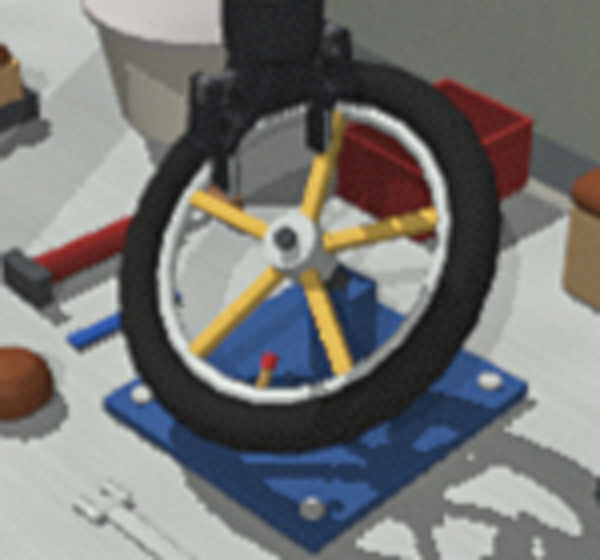

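```bash
cat >> h.py <<'E'
def lines(c,box):
    x0,y0,x1,y1=box;m=mask(c,(20,110,110),(34,255,255));k=np.zeros_like(m);k[y0:y1,x0:x1]=m[y0:y1,x0:x1]
    n,l,st,ce=cv2.connectedComponentsWithStats(k);out=[]
    for i in range(1,n):
        if st[i,4]<25: continue
        p=np.argwhere(l==i)[:,::-1].astype(np.float32)
        f=cv2.fitLine(p,cv2.DIST_HUBER,0,.01,.01).ravel();out.append((f,ce[i],st[i,4]))
    return out
def meet(L):
    A=np.array([[-f[1],f[0]] for f,_,_ in L]);b=np.array([-f[1]*f[2]+f[0]*f[3] for f,_,_ in L])
    x=np.linalg.lstsq(A,b,rcond=None)[0];return x,A@x-b
def frame(yaw):
    R=np.array([[np.cos(yaw),-np.sin(yaw),0],[np.sin(yaw),np.cos(yaw),0],[0,0,1.]])
    a=np.radians(50);n=R@[-np.cos(a),0,np.sin(a)];u=R@[np.sin(a),0,np.cos(a)];l=R@[0,1,0]
    return n,u,l   # axle out of face, up in wheel plane, left
E
python3 - <<'E'
from h import *
c=camera("side");Z=np.array([0,0,1.])
L=lines(c,(230,140,310,220));x,r=meet(L);print(x,r,[(q[1].round(1),q[2]) for q in L])
n,u,l=frame(np.radians(3.8))
h=onplane(c,[x],np.array([0,0,.174]),Z)[0]-.007*n*np.array([1,1,1]);print("hub",h)
pr=lambda uv,d:onplane(c,uv,h+d*n,n)-h
for f,ce,s in L:
    v=pr([ce],.007)[0];print("spoke",np.degrees(np.arctan2(v@l,v@u)).round(1),np.linalg.norm(v))
m=mask(c,(0,150,110),(8,255,255));m2=np.zeros_like(m);m2[200:222,250:275]=m[200:222,250:275]
p=np.argwhere(m2)[:,::-1];print(len(p),p.mean(0));v=pr([p.mean(0)],0)[0];print("valve",np.degrees(np.arctan2(v@l,v@u)),np.linalg.norm(v))
# rim+tyre check
for rr,d,nm in((.117,0.0,'rim'),(.168,0,'tyre')):
    print(nm,[proj(c,h+rr*(np.cos(t)*u+np.sin(t)*l)).round(0)[0].tolist() for t in np.arange(0,6.28,np.pi/4)])
s=camera("scene");print("scene hub px",proj(s,h),meet(lines(s,(225,150,285,215)))[0],[(q[1].round(1),q[2]) for q in lines(s,(225,150,285,215))])
E
```

```text
[269.4808 181.9492] [ 0.585907   -0.00561523  0.1593628  -0.55737305  0.22441101] [(array([274.9, 162.8]), np.int32(104)), (array([251.8, 173. ]), np.int32(80)), (array([289.3, 177.4]), np.int32(121)), (array([253.7, 197.7]), np.int32(126)), (array([276.2, 200.2]), np.int32(129))]
hub [ 0.54325927 -0.01445667  0.16863769]
spoke 19.6 0.06685816902276659
spoke 91.6 0.07955935034037181
spoke -52.1 0.06898690955820992
spoke 164.5 0.07155669874911462
spoke -124.1 0.07083169280136832
6 [261.83333333 210.16666667]
valve -162.3105505413796 0.09290162971642661
rim [[290.0, 152.0], [266.0, 152.0], [245.0, 169.0], [239.0, 194.0], [251.0, 214.0], [276.0, 216.0], [298.0, 198.0], [304.0, 171.0]]
tyre [[298.0, 139.0], [264.0, 139.0], [235.0, 163.0], [226.0, 199.0], [242.0, 228.0], [278.0, 232.0], [312.0, 205.0], [320.0, 165.0]]
scene hub px [[252.29553828 188.1039649 ]] [249.27112 192.75725] [(array([239.1, 176.6]), np.int32(251)), (array([266.7, 202.3]), np.int32(262))]
```

```bash
python3 - <<'E'
from h import *
n,u,l=frame(np.radians(3.8));h=np.array([.5433,-.0145,.17]);ims=[]
for nm,(x0,y0) in(("side",(205,110)),("scene",(195,135))):
    c=camera(nm);im=cv2.resize(c["image"][y0:y0+135,x0:x0+130],None,fx=3,fy=3,interpolation=cv2.INTER_CUBIC)
    t=np.linspace(0,2*np.pi,80)[:,None]
    for r,d in((.117,0),(.168,0)):
        q=((proj(c,h+d*n+r*(np.cos(t)*u+np.sin(t)*l))-[x0,y0]+.5)*3).astype(int);cv2.polylines(im,[q],1,(255,0,255),1)
    for k in range(5):
        a=np.radians(19.7+72*k);q=((proj(c,h+np.outer([.024,.12],np.cos(a)*u+np.sin(a)*l))-[x0,y0]+.5)*3).astype(int);cv2.polylines(im,[q],0,(255,255,0),1)
    ims.append(im)
cv2.imwrite("pics/ov.png",np.hstack(ims))
E
```

```text
(no output)
```

View pics/ov.png

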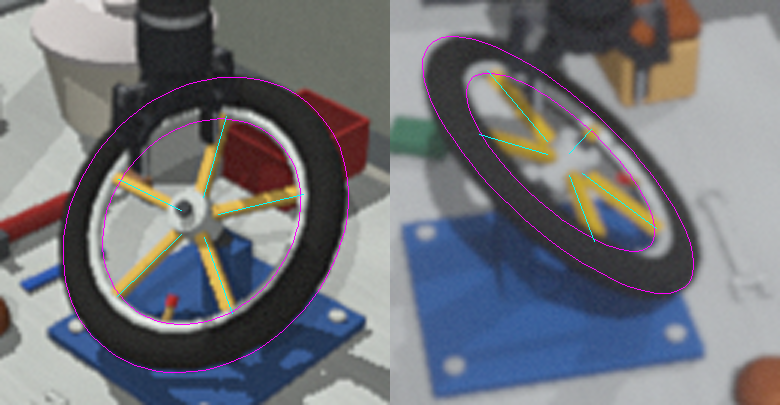

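```bash
cat >> h.py <<'E'
from scipy.spatial.transform import Rotation as Ro
YAW=np.radians(3.8);H=np.array([.5425,-.0135,.17])
def where(*targets):
    n,u,l=frame(YAW);s=observe();R=Ro.from_euler('xyz',s["ee_rot"]).as_matrix();v=s["tcp_pos"]-H
    print("t %.2f r %.3f ang %.1f d %.4f"%(s["t"],np.hypot(v@l,v@u),np.degrees(np.arctan2(v@l,v@u)),v@n),"l,u",round(v@l,4),round(v@u,4),"F",s["contact_force"].round(1),"q",s["q"].round(2),"w",round(s["width"],2))
    print("rot err tool",Ro.from_matrix(R.T@np.c_[l,u,-n]).as_rotvec().round(4))
    for r,a,d in targets:
        a=np.radians(a);t=H+r*(np.cos(a)*u+np.sin(a)*l)+d*n;print((r,d),"tool delta",(R.T@(t-s["tcp_pos"])).round(4))
def wheel():
    n,u,l=frame(YAW);c=camera("side");out=[]
    for f,ce,s in lines(c,(230,140,310,220)):
        v=onplane(c,[ce],H+.007*n,n)[0]-H;a=np.degrees(np.arctan2(v@l,v@u));out.append((round(a,1),round(np.linalg.norm(v),3),int(s),"mod72 %.1f"%((a-36)%72)))
    print(out)
    m=mask(c,(0,150,110),(8,255,255));k=np.zeros_like(m);k[150:216,240:302]=m[150:216,240:302]
    for p in np.argwhere(k)[:,::-1]:
        v=onplane(c,[p],H,n)[0]-H;r=np.linalg.norm(v)
        if .08<r<.105:print("red",round(np.degrees(np.arctan2(v@l,v@u)),1),round(r,3))
    return c
E
python3 -m creep '[[0,0,-0.005,0,0,-0.0663],[0,0,-0.005,-0.1164,0,0],[0,0,-0.005,-0.1164,0,0],[0,0,-0.005,-0.1164,0,0],[0,0,-0.005,-0.1164,0,0],[0,0,-0.005,-0.1164,0,0],[0,0,-0.005,-0.1164,0,0],[0,0,0,0,0,0],[0,0,0,0,0,0],[0,0,0,0,0,0]]' 255 30
python3 -c "
from h import *
where((.075,-88,.06),(.075,-88,-.014))"
```

```text
t: 1.28
tcp_pos: [0.5176, -0.0007, 0.2661]
ee_rot: [2.442, 0.0, 1.637]
contact_force: [1.5, -0.5, 0.8]
width: -0.002
gripper_force: 0.0
t 1.28 r 0.046 ang 18.4 d 0.0890 l,u 0.0145 0.0434 F [ 1.5 -0.5  0.8] q [-0.05 -0.21 -0.81  0.27  0.07  1.48] w -0.0
rot err tool [0.0016 0.0003 0.    ]
(0.075, 0.06) tool delta [-0.0894 -0.0408  0.029 ]
(0.075, -0.014) tool delta [-0.0894 -0.0409  0.103 ]
```

```bash
python3 -m creep '[[-0.015,-0.007,0.005,0,0,0],[-0.015,-0.007,0.005,0,0,0],[-0.015,-0.007,0.005,0,0,0],[-0.015,-0.007,0.005,0,0,0],[-0.015,-0.007,0.005,0,0,0],[-0.0145,-0.006,0.004,0,0,0],[0,0,0,0,0,0],[0,0,0,0,0,0],[0,0,0,0,0,0],[0,0,0,0,0,0]]'
python3 -c "
from h import *
where((.075,-88,-.014))
c=wheel();s=camera('scene');w=camera('wrist')
cv2.imwrite('pics/p1.png',np.hstack([cv2.resize(c['image'][110:250,195:345],(400,373)),cv2.resize(w['image'],(400,373))]))"
```

```text
t: 2.12
tcp_pos: [0.5115, -0.0906, 0.2175]
ee_rot: [2.441, 0.001, 1.638]
contact_force: [-0.6, -0.3, 0.3]
width: 0.004
gripper_force: 0.0
t 2.12 r 0.075 ang -87.7 d 0.0595 l,u -0.0748 0.003 F [-0.6 -0.3  0.3] q [-0.33 -0.13 -0.89  0.15  0.25  1.26] w 0.0
rot err tool [ 0.0023 -0.0002  0.0012]
(0.075, -0.014) tool delta [-0.0001 -0.0005  0.0735]
[(np.float64(19.5), np.float64(0.109), 26, 'mod72 55.5'), (np.float64(-53.2), np.float64(0.081), 94, 'mod72 54.8'), (np.float64(-123.6), np.float64(0.075), 123, 'mod72 56.4'), (np.float64(166.0), np.float64(0.082), 99, 'mod72 58.0')]
red 12.4 0.105
red 9.6 0.102
red 4.7 0.101
red 2.7 0.102
red 1.6 0.099
red -0.3 0.101
red -2.1 0.102
red -5.2 0.101
red -7.0 0.103
red -10.0 0.102
red -14.7 0.104
red -161.6 0.09
red -159.4 0.09
red -163.1 0.094
red -161.0 0.093
red -158.8 0.093
red -162.4 0.097
red -160.3 0.096
```

View pics/p1.png

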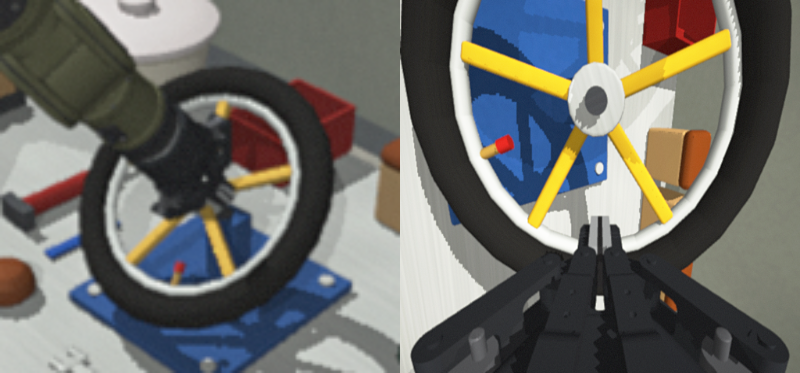

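```bash
python3 -m creep '[[0,0,0.01,0,0,0],[0,0,0.01,0,0,0],[0,0,0.01,0,0,0],[0,0,0.01,0,0,0],[0,0,0.01,0,0,0],[0,0,0.01,0,0,0],[0,0,0.01,0,0,0],[0,0,0,0,0,0],[0,0,0,0,0,0],[0,0,0,0,0,0]]'
python3 -c "
from h import *
where(*[(.075,a,-.012) for a in range(-80,20,10)])"
```

```text
t: 3.1
tcp_pos: [0.5546, -0.0874, 0.1627]
ee_rot: [2.443, 0.0, 1.638]
contact_force: [-0.5, 0.2, -0.7]
width: -0.001
gripper_force: 0.0
t 3.10 r 0.075 ang -89.4 d -0.0102 l,u -0.0746 0.0008 F [-0.5  0.2 -0.7] q [-0.28  0.03 -0.93 -0.06  0.22  1.3 ] w -0.0
rot err tool [ 0.0005 -0.0003  0.0004]
(0.075, -0.012) tool delta [0.0007 0.0122 0.0018]
(0.075, -0.012) tool delta [0.0041 0.0249 0.0018]
(0.075, -0.012) tool delta [0.0096 0.0367 0.0018]
(0.075, -0.012) tool delta [0.0171 0.0474 0.0018]
(0.075, -0.012) tool delta [0.0263 0.0567 0.0018]
(0.075, -0.012) tool delta [0.037  0.0642 0.0018]
(0.075, -0.012) tool delta [0.0489 0.0697 0.0018]
(0.075, -0.012) tool delta [0.0615 0.0731 0.0018]
(0.075, -0.012) tool delta [0.0745 0.0742 0.0018]
(0.075, -0.012) tool delta [0.0876 0.0731 0.0018]
```

```bash
python3 -m creep '[[0.0003,0.006,0,0,0,0],[0.0004,0.006,0,0,0,0],[0.0015,0.0064,0,0,0,0],[0.0019,0.0063,0,0,0,0],[0.0025,0.006,0,0,0,0],[0.003,0.0058,0,0,0,0],[0.0035,0.0055,0,0,0,0],[0.004,0.0052,0,0,0,0],[0.0044,0.0048,0,0,0,0],[0.0048,0.0045,0,0,0,0]]'
python3 -c "
from h import *
where(*[(.075,a,-.012) for a in range(-30,20,10)]);wheel()"|grep -v 'red .* 0.10'
```

```text
t: 3.93
tcp_pos: [0.5958, -0.0584, 0.1981]
ee_rot: [2.445, 0.0, 1.636]
contact_force: [-2.2, -2.4, -2.8]
width: 0.0
gripper_force: 1.7
t 3.93 r 0.074 ang -40.5 d -0.0107 l,u -0.0483 0.0565 F [-2.2 -2.4 -2.8] q [-0.18  0.03 -0.81  0.05  0.16  1.38] w 0.0
rot err tool [-0.0015  0.0007 -0.0003]
(0.075, -0.012) tool delta [0.0108 0.0084 0.0013]
(0.075, -0.012) tool delta [0.0227 0.0139 0.0013]
(0.075, -0.012) tool delta [0.0353 0.0173 0.0012]
(0.075, -0.012) tool delta [0.0483 0.0185 0.0012]
(0.075, -0.012) tool delta [0.0614 0.0173 0.0012]
[(np.float64(-27.6), np.float64(0.104), 40, 'mod72 8.4'), (np.float64(119.3), np.float64(0.074), 92, 'mod72 11.3'), (np.float64(-97.5), np.float64(0.07), 112, 'mod72 10.5'), (np.float64(-167.5), np.float64(0.072), 130, 'mod72 12.5')]
red -134.5 0.087
red -132.4 0.088
red -134.8 0.09
red -132.8 0.091
red -135.1 0.094
red -133.2 0.095
```

```bash
python3 -m creep '[[0.0052,0.0042,0,0,0,0],[0.0056,0.0042,0,0,0,0],[0.0058,0.003,0,0,0,0],[0.0061,0.0025,0,0,0,0],[0.0063,0.002,0,0,0,0],[0.0063,0.0014,0,0,0,0],[0.0065,0.0008,0,0,0,0],[0.0065,0.0003,0,0,0,0],[0.0065,-0.0003,0,0,0,0],[0.0065,-0.0008,0,0,0,0]]'
python3 -m creep '[[-0.003,0,0,0,0,0],[-0.003,0,0,0,0,0],[0,0,-0.01,0,0,0],[0,0,-0.01,0,0,0],[0,0,-0.01,0,0,0],[0,0,-0.01,0,0,0],[0,0,-0.01,0,0,0],[0,0,-0.01,0,0,0],[0,0,0,0,0,0],[0,0,0,0,0,0]]'
python3 -c "
from h import *
where(*[(.075,a,-.012) for a in range(-10,20,10)]);wheel()"|grep -v 'red .* 0.10'
```

```text
t: 4.82
tcp_pos: [0.6059, 0.0039, 0.2105]
ee_rot: [2.441, 0.0, 1.637]
contact_force: [-1.0, -4.2, -0.6]
width: 0.001
gripper_force: 1.7
t: 5.65
tcp_pos: [0.5674, -0.0053, 0.2575]
ee_rot: [2.44, 0.0, 1.637]
contact_force: [0.4, 0.0, -0.6]
width: 0.0
gripper_force: 0.0
t 5.65 r 0.076 ang 5.0 d 0.0507 l,u 0.0066 0.0757 F [ 0.4  0.  -0.6] q [-0.05 -0.1  -0.76  0.22  0.08  1.48] w 0.0
rot err tool [ 0.0033  0.0002 -0.0001]
(0.075, -0.012) tool delta [-0.0196 -0.002   0.0627]
(0.075, -0.012) tool delta [-0.0066 -0.0009  0.0627]
(0.075, -0.012) tool delta [ 0.0065 -0.002   0.0627]
[(np.float64(26.9), np.float64(0.057), 78, 'mod72 62.9'), (np.float64(-45.7), np.float64(0.072), 131, 'mod72 62.3'), (np.float64(99.4), np.float64(0.077), 91, 'mod72 63.4'), (np.float64(173.8), np.float64(0.071), 132, 'mod72 65.8'), (np.float64(-116.1), np.float64(0.071), 124, 'mod72 63.9')]
red -79.4 0.087
red -78.8 0.09
red -78.3 0.094
red -81.4 0.089
red -80.7 0.092
red -80.2 0.095
```

```bash
python3 -m creep '[[-0.003,-0.0005,0.005,0,0,0],[-0.0033,-0.0004,0.009,0,0,0],[0,0,0.01,0,0,0],[0,0,0.01,0,0,0],[0,0,0.01,0,0,0],[0,0,0.01,0,0,0],[0,0,0.0085,0,0,0],[0,0,0,0,0,0],[0,0,0,0,0,0],[0,0,0,0,0,0]]'
python3 -c "
from h import *
where(*[(.075,a,-.012) for a in range(10,100,10)])"
```

```text
t: 6.53
tcp_pos: [0.607, -0.0088, 0.2072]
ee_rot: [2.443, -0.0, 1.637]
contact_force: [-1.1, -0.0, 0.3]
width: -0.003
gripper_force: 0.0
t 6.53 r 0.073 ang 0.4 d -0.0131 l,u 0.0005 0.0734 F [-1.1 -0.   0.3] q [-0.06  0.03 -0.79  0.06  0.08  1.48] w -0.0
rot err tool [ 0.     -0.0001 -0.    ]
(0.075, -0.012) tool delta [ 0.0126  0.0004 -0.0011]
(0.075, -0.012) tool delta [ 0.0252 -0.003  -0.0011]
(0.075, -0.012) tool delta [ 0.037  -0.0085 -0.0011]
(0.075, -0.012) tool delta [ 0.0477 -0.016  -0.0011]
(0.075, -0.012) tool delta [ 0.057  -0.0252 -0.0011]
(0.075, -0.012) tool delta [ 0.0645 -0.0359 -0.0011]
(0.075, -0.012) tool delta [ 0.07   -0.0478 -0.0011]
(0.075, -0.012) tool delta [ 0.0734 -0.0604 -0.0011]
(0.075, -0.012) tool delta [ 0.0745 -0.0734 -0.0011]
```

```bash
python3 -m creep '[[0.0063,0.0003,0,0,0,0],[0.0063,0.0001,0,0,0,0],[0.0063,-0.0012,0,0,0,0],[0.0063,-0.0022,0,0,0,0],[0.006,-0.0025,0,0,0,0],[0.0058,-0.003,0,0,0,0],[0.0055,-0.0035,0,0,0,0],[0.0052,-0.004,0,0,0,0],[0.0048,-0.0044,0,0,0,0],[0.0045,-0.0048,0,0,0,0]]'
python3 -m creep '[[0.004,-0.0052,0,0,0,0],[0.0035,-0.0055,0,0,0,0],[0.003,-0.0058,0,0,0,0],[0.0025,-0.0061,0,0,0,0],[0.0019,-0.0063,0,0,0,0],[0.0015,-0.0063,0,0,0,0],[0,0,0,0,0,0],[0,0,0,0,0,0],[0,0,0,0,0,0],[0,0,0,0,0,0]]'
python3 -c "
from h import *
where(*[(.075,a,-.012) for a in (85,90,95)]);wheel()"|grep -v 'red .* 0.10'
```

```text
t: 7.37
tcp_pos: [0.5843, 0.0473, 0.1917]
ee_rot: [2.441, 0.0, 1.637]
contact_force: [1.9, -3.9, 1.2]
width: -0.004
gripper_force: 1.7
t: 8.2
tcp_pos: [0.5552, 0.0616, 0.1676]
ee_rot: [2.445, -0.001, 1.638]
contact_force: [-0.3, -0.1, -0.7]
width: 0.002
gripper_force: 0.0
t 8.20 r 0.075 ang 80.8 d -0.0132 l,u 0.0741 0.012 F [-0.3 -0.1 -0.7] q [ 0.14  0.01 -0.95 -0.08 -0.04  1.62] w 0.0
rot err tool [-0.0016 -0.0009  0.0001]
(0.075, -0.012) tool delta [ 0.0006 -0.0055 -0.0012]
(0.075, -0.012) tool delta [ 0.0009 -0.012  -0.0012]
(0.075, -0.012) tool delta [ 0.0006 -0.0185 -0.0012]
[(np.float64(26.9), np.float64(0.073), 127, 'mod72 62.9'), (np.float64(-45.7), np.float64(0.071), 132, 'mod72 62.3'), (np.float64(100.2), np.float64(0.063), 52, 'mod72 64.2'), (np.float64(-115.7), np.float64(0.072), 129, 'mod72 64.3'), (np.float64(174.3), np.float64(0.071), 127, 'mod72 66.3')]
red -1.5 0.098
red -3.4 0.099
red -2.8 0.095
red -4.7 0.096
red -6.6 0.098
red -2.2 0.09
red -4.2 0.092
red -6.2 0.094
red -8.0 0.096
red -9.8 0.097
red -3.7 0.088
red -5.7 0.089
red -7.7 0.091
red -9.5 0.093
```

```bash
python3 -m creep '[[0.0003,-0.003,0,0,0,0],[0.0003,-0.003,0,0,0,0],[0.0001,-0.0028,0,0,0,0],[0,-0.0022,0,0,0,0],[0,0,0,0,0,0],[0,0,0,0,0,0],[0,0,0,0,0,0],[0,0,0,0,0,0],[0,0,0,0,0,0],[0,0,0,0,0,0]]'
python3 -c "
from h import *
where();wheel()"|grep -v 'red .* 0.10'
```

```text
t: 9.08
tcp_pos: [0.548, 0.0614, 0.1618]
ee_rot: [2.442, 0.0, 1.637]
contact_force: [2.8, -1.6, 2.2]
width: -0.002
gripper_force: 1.6
t 9.08 r 0.074 ang 87.9 d -0.0130 l,u 0.0744 0.0027 F [ 2.8 -1.6  2.2] q [ 0.14  0.   -0.97 -0.1  -0.05  1.63] w -0.0
rot err tool [ 0.0013  0.0003 -0.0001]
[(np.float64(31.1), np.float64(0.074), 119, 'mod72 67.1'), (np.float64(-41.8), np.float64(0.072), 130, 'mod72 66.2'), (np.float64(104.5), np.float64(0.061), 52, 'mod72 68.5'), (np.float64(-111.8), np.float64(0.072), 124, 'mod72 68.2'), (np.float64(178.3), np.float64(0.072), 123, 'mod72 70.3')]
red 1.6 0.099
red 2.4 0.095
red 0.4 0.096
red -1.5 0.098
red -3.4 0.099
red 1.2 0.092
red -0.9 0.093
red -2.8 0.095
red -4.7 0.096
red -0.1 0.089
red -2.2 0.09
red -4.2 0.092
red -6.2 0.094
```

```bash
python3 -m creep '[[0,-0.0018,0,0,0,0],[0,-0.0018,0,0,0,0],[0,-0.0018,0,0,0,0],[0,0,0,0,0,0],[0,0,0,0,0,0],[0,0,0,0,0,0],[0,0,0,0,0,0],[0,0,0,0,0,0],[0,0,0,0,0,0],[0,0,0,0,0,0]]'
python3 -m creep '[[0,0.003,0,0,0,0],[0,0.003,0,0,0,0],[0,0,-0.01,0,0,0],[0,0,-0.012,0,0,0],[0,0,-0.012,0,0,0],[0,0,-0.012,0,0,0],[0,0,-0.012,0,0,0],[0,0,-0.012,0,0,0],[0,0,-0.02,0,0,0],[0,0,-0.02,0,0,0]]'
python3 -c "
from h import *
where();c=wheel();w=camera('wrist')
cv2.imwrite('pics/p2.png',np.hstack([cv2.resize(c['image'][110:250,195:345],(400,373)),cv2.resize(w['image'],(400,373))]))"|grep -v 'red .* 0.10'
```

```text
t: 9.97
tcp_pos: [0.5424, 0.0613, 0.1569]
ee_rot: [2.445, -0.0, 1.637]
contact_force: [1.1, 0.5, -0.4]
width: 0.001
gripper_force: 0.0
t: 10.8
tcp_pos: [0.4768, 0.0568, 0.2463]
ee_rot: [2.444, 0.0, 1.637]
contact_force: [-0.5, 0.2, -0.0]
width: -0.003
gripper_force: 0.0
t 10.80 r 0.075 ang 88.2 d 0.0976 l,u 0.0745 0.0024 F [-0.5  0.2 -0. ] q [ 0.16 -0.27 -0.9   0.24 -0.06  1.64] w -0.0
rot err tool [-0.0007  0.0001 -0.0001]
[(np.float64(37.4), np.float64(0.073), 107, 'mod72 1.4'), (np.float64(-35.4), np.float64(0.072), 135, 'mod72 0.6'), (np.float64(111.0), np.float64(0.076), 83, 'mod72 3.0'), (np.float64(-105.4), np.float64(0.071), 119, 'mod72 2.6'), (np.float64(-175.6), np.float64(0.071), 136, 'mod72 4.4')]
red 8.6 0.099
red 6.6 0.1
red 7.7 0.096
red 5.6 0.097
red 3.6 0.098
red 1.6 0.099
red 6.6 0.093
red 4.5 0.094
red 2.4 0.095
red 5.5 0.089
red 3.3 0.091
red 1.2 0.092
```

View pics/p2.png

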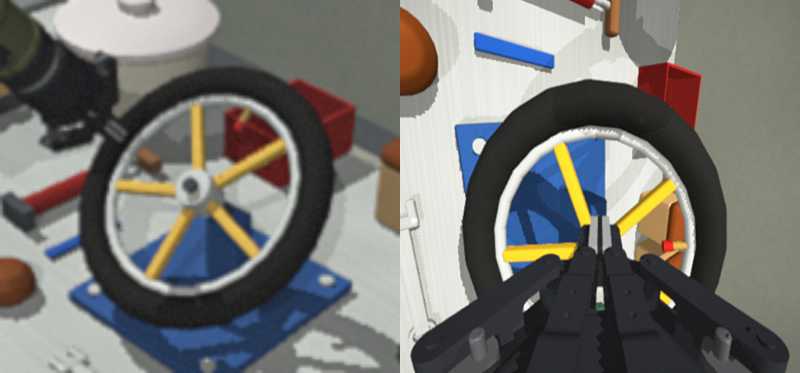

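```bash
python3 - <<'E'
from h import *
n,u,l=frame(YAW)
for nm,box,A in(("wrist",(60,180,440,384),120),("side",(230,140,310,220),25)):
    c=camera(nm)
    for f,ce,s in lines(c,box):
        if s<A: continue
        a,b=onplane(c,[ce-f[:2]*5,ce+f[:2]*5],H+.005*n,n);v=b-a;t=np.degrees(np.arctan2(v@l,v@u));print(nm,ce.round(),s,"dir mod36 err %.1f"%((t+18)%36-18))
E
```

```text
wrist [226. 205.] 893 dir mod36 err 4.5
wrist [314. 212.] 1388 dir mod36 err 2.3
wrist [176. 260.] 1339 dir mod36 err 4.8
side [269. 161.] 106 dir mod36 err 1.5
side [289. 171.] 136 dir mod36 err 2.3
side [249. 180.] 83 dir mod36 err 2.0
side [282. 195.] 119 dir mod36 err 2.3
side [258. 201.] 135 dir mod36 err 2.7
```

```bash
python3 -m creep '[[0,0.006,0.015,0,0,0],[-0.001,0.006,0.015,0,0,0],[-0.0015,0.006,0.015,0,0,0],[0,0,0.012,0,0,0],[0,0,0.012,0,0,0],[0,0,0.012,0,0,0],[0,0,0.012,0,0,0],[0,0,0.015,0,0,0],[0,0,0,0,0,0],[0,0,0,0,0,0]]'
python3 -c "
from h import *
where((.075,65,-.012),(.075,58,-.012),(.075,54,-.012),(.075,50,-.012))"
```

```text
t: 11.83
tcp_pos: [0.56, 0.0597, 0.1726]
ee_rot: [2.447, 0.0, 1.637]
contact_force: [-0.4, 0.1, 1.0]
width: 0.0
gripper_force: 0.0
t 11.83 r 0.074 ang 75.4 d -0.0123 l,u 0.0719 0.0187 F [-0.4  0.1  1. ] q [ 0.13  0.   -0.93 -0.05 -0.04  1.62] w 0.0
rot err tool [-0.0038  0.0003  0.    ]
(0.075, -0.012) tool delta [-0.0039  0.0129 -0.0004]
(0.075, -0.012) tool delta [-0.0083  0.021  -0.0004]
(0.075, -0.012) tool delta [-0.0112  0.0253 -0.0004]
(0.075, -0.012) tool delta [-0.0144  0.0295 -0.0004]
```

```bash
python3 -m creep '[[-0.0013,0.0043,0,0,0,0],[-0.0013,0.0043,0,0,0,0],[-0.0013,0.0043,0,0,0,0],[-0.0022,0.004,0,0,0,0],[-0.0022,0.004,0,0,0,0],[-0.0014,0.0022,0,0,0,0],[-0.0014,0.0022,0,0,0,0],[0,0,0,0,0,0],[0,0,0,0,0,0],[0,0,0,0,0,0]]'
python3 -c "
from h import *
where((.075,50,-.012));wheel()"|grep -v red
```

```text
t: 12.67
tcp_pos: [0.5806, 0.05, 0.1911]
ee_rot: [2.443, 0.0, 1.637]
contact_force: [-1.5, 1.2, -0.5]
width: -0.003
gripper_force: 0.7
t 12.67 r 0.076 ang 53.0 d -0.0110 l,u 0.0609 0.0459 F [-1.5  1.2 -0.5] q [ 0.1   0.01 -0.86  0.   -0.02  1.59] w -0.0
rot err tool [ 0.0003  0.0001 -0.    ]
(0.075, -0.012) tool delta [-0.0034  0.0023  0.001 ]
[(np.float64(36.0), np.float64(0.076), 104, 'mod72 0.0'), (np.float64(-37.2), np.float64(0.072), 134, 'mod72 70.8'), (np.float64(109.0), np.float64(0.077), 85, 'mod72 1.0'), (np.float64(-107.4), np.float64(0.072), 120, 'mod72 0.6'), (np.float64(-177.5), np.float64(0.072), 131, 'mod72 2.5')]
```

```bash
python3 -m creep '[[0.002,-0.003,0,0,0,0],[0.002,-0.003,0,0,0,0],[0.001,-0.003,-0.01,0,0,0],[0,0,-0.015,0,0,0],[0,0,-0.015,0,0,0],[0,0,-0.015,0,0,0],[0,0,-0.015,0,0,0],[0,0,-0.02,0,0,0],[0,0,-0.02,0,0,0],[0,0,0,0,0,0]]'
python3 -c "
from h import *
where();wheel();print(finish_job())"|grep -v red
```

```text
t: 13.55
tcp_pos: [0.5024, 0.05, 0.2733]
ee_rot: [2.438, -0.0, 1.637]
contact_force: [1.4, 0.9, -0.6]
width: 0.002
gripper_force: 0.0
t 13.55 r 0.077 ang 59.4 d 0.1021 l,u 0.066 0.039 F [ 1.4  0.9 -0.6] q [ 0.12 -0.24 -0.82  0.29 -0.04  1.61] w 0.0
rot err tool [ 0.0057 -0.     -0.    ]
[(np.float64(36.1), np.float64(0.073), 105, 'mod72 0.1'), (np.float64(-37.1), np.float64(0.071), 134, 'mod72 70.9'), (np.float64(109.0), np.float64(0.076), 84, 'mod72 1.0'), (np.float64(-107.4), np.float64(0.072), 124, 'mod72 0.6'), (np.float64(-177.7), np.float64(0.072), 137, 'mod72 2.3')]
the job is handed in; nothing more can be done
None
```

The valve is at the top of the wheel, within about 1–2° of straight above the axle by the camera (about 6° is allowed); I turned it with three separate spoke pushes (the last a small nudge back), then took the fingers clear and handed the job in at about 13.6 s without a verdict being returned.

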